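# Push a dish tray through a spring-gated chute

### The job

Load the dish tray: with one fingertip press the long bar beside the chute down to swing the gate up, and keep holding it down while the other finger pushes the tray by its upright push plate along the chute, under the gate, until the tray is fully home against the end stop. Then take the hand away, so that the gate springs shut behind the tray. Push only, lift and grasp nothing; do not ram the tray into the gate or let the gate come down hard on it, keep the fingers off the dish, and leave the beaker and the vial beside the chute where they stand.

Things in the scene. Friction and masses are not known exactly. Their poses are not given: they have to be found in the camera images.
- chute: Fixed open-topped grey metal chute, 80 mm between its walls, 90 mm over them; floor top z = 5 mm, wall tops z = 20 mm. Origin: at worktop height, on the centre line, right under the gate. x = push direction, y = left of it (the bar is on the right, -y), z up. It runs from x = -240 mm (open entry) to the end stop's inner face at x = +88 mm.
- hinge (a point): Point on the axis of the gate's hinge rod, in the gate's plane: chute x = 0, y = -54 mm, z = 26 mm. The rod, 8 mm thick, runs along the chute's right side from chute x = -290 to +45 mm in three grey bearing blocks 32 mm tall. Axes as the chute's.
- gate (a joint): Steel gate turning about the hinge rod. 0 = shut, lying across the chute, lower edge at z = 14 mm: it stops the tray's box but not its stem, and the tray cannot push it open. 0.8 rad = open stop. Tray and dish pass freely under it at 0.5 rad or more. A spring (about 4 N at the bar) shuts it. Open, its end stands at most 95 mm above the worktop.
- bar_mid (a point): Middle of the axis of the round bar: 12 mm thick, 230 mm long, parallel to the chute, chute x = -285 to -55 mm, on an arm at each end from the hinge rod (32 mm radius). Pressed down anywhere it opens the gate; a fingertip can slide along it. Axis at chute y = -82, z = 41 mm with the gate shut; y = -86, z = 23 mm at 0.6 rad; y = -85, z = 17 mm at 0.8 rad.
- tray: Loose white tray, about 0.2 kg, in the chute before the gate. Origin: centre of its box's underside; box 78 mm long (x, the push direction), 74 wide, 18 high, holds the dish. A flat stem 22 mm wide, 5 high runs back to an upright push plate 66 mm wide, 42 high, its rear face 129 mm behind the origin. Home: origin at chute x = +49 mm; the gate then shuts over the stem.
- push_face (a point): Centre of the rear face of the tray's upright push plate, 30 mm above the tray's underside (35 mm above the worktop; the plate's top is 47 mm above the worktop). Push toward the tray's +x, anywhere across the plate.
- dish: Round glass dish with lid, 62 mm across, 14 mm high, loose in the tray. Origin: centre of its underside. Not to be touched.
- beaker: Glass beaker, 63 mm across, 78 mm high, standing on the left of the chute near the gate. Origin: centre of its underside. Leave it alone.
- vial: Small capped vial, 23 mm across, 51 mm high, standing on the bar's side of the chute, beyond the bar's end. Origin: centre of its underside. Leave it alone.

How it is judged:
By the outcome, as a careful person would: the job done as asked, in the order asked, and still so for the second after the job is handed in, with the robot touching nothing.
It also fails if it takes over 40 s, if anything falls off the work surface, if the arm or the gripper's body presses on something with over 40 N, if the wrist force passes 120 N, or if a joint passes its speed limit or range.

### The arm

A 6-joint arm with a two-finger parallel gripper is mounted at the origin on a cart in front of the work surface, level with it; the furniture and walls round the work are solid. World frame = base frame: x ahead of the robot, y to its left, z up, the work surface at z = 0. Lengths are in mm, angles in rad, forces in N, time in s.
With the tool pointing down it reaches from about 325 to 850 mm from the base axis. Payload 15.5 kg.
Tool frame: the origin (TCP) lies at the very end of the fingers, on their centre line; the grasp point (between the pads) lies 19 mm behind it; z points along the fingers, y is the line along which they close (so a half turn about z gives the same grasp; the last joint's range is limited). The gripper opens to 91 mm and grips with 3 to 60 N. Pads are 32 mm wide; open, the fingers measure 118 mm over their backs; the gripper's body (76 mm by 178 mm) begins 60 mm behind the grasp point.
Start: joints at [-1.23, 0.494, 1.345, -0, 1.302, -0.096], TCP at [263.836, -566.584, 213.915] pointing down, gripper open.
Joint ranges: [-2.91, 2.91], [-0.82, 2.16], [0.22, 2.67], [-1.22, 4.37], [0.12, 2.79], [-3.08, 3.08]. Speed limits (rad/s): [1.89, 1.89, 2.57, 3.01, 3.01, 3.01].

### API

Orientations are given as a rotation vector (axis times angle).
In Python, from workcell import get_state, read_camera, camera_info, job_done gives the robot as it stands.
- The arm moves only by the tool carry_out, never from a script. Its argument "series" is a list of rows, each an object with "translation": the shift along the tool's x, y, z normalised to -1 to 1, where 1 is 80 mm, a list of three; "turn": the turn about the tool's z normalised to -1 to 1, where 1 is 45 degrees; "jaw": the opening, from 0 (shut) to 1 (fully open). In form: [{"translation": [x, y, z], "turn": turn, "jaw": jaw}, ...]. A call has 1 to 20 rows; each row shifts and turns the commanded pose from where the row before left it, along the tool's axes as they then stand; what a row does not reach is not made up. A row lasts 1/8 s, in which the tool goes at most 62.5 mm and 10.7 degrees, less where a joint would pass 70% of its speed; a pose out of reach is approached as far as the arm can. A call with a number of a shift or a turn outside -1 to 1 is refused whole. A call with a gripper value outside its range is refused whole. The fingers move at their own pace and stop on an object; the grip force is fixed at half the most. Time passes only in rows, so rows that do not move let the fingers close. It gives the time, the measured TCP pose, the force, the opening and the grip force at its end, in the units of the state.
- get_state(): the state, without advancing time (a new reading comes with each control period).
- read_camera(name): name is "side" or "top"; returns (picture, depth): 384x512x3 uint8, red, green, blue; 384x512 float32, mm along the optical axis (not along the pixel's ray), 0 where there is no reading.
- camera_info(name): a dict with "K" (3x3 intrinsics, pixels), "world_from_camera" (4x4, takes a point from camera to world coordinates). Camera axes: x right, y up, looking along -z (the intrinsics and any distortion apply to the point x, -y, -z); pixel columns grow to the right and rows downward; lengths in mm; the calibration is good to about 2 mm. A picture is of the moment at which its call begins. camera_info takes no time and is no camera call.
- job_done(): hands the job in; it is judged then, once.
The state is a dict: "time_s": time; "qpos": joint angles; "dq": joint speeds; "joint_torque": joint torques, N m; "tcp_pos": TCP position; "tcp_rot": TCP orientation; "force": force on the tool from outside, world axes, zero at the start; "moment": the same for the moment, N m; "width": finger opening in mm; "grip_force": force on a finger pad.
Only numpy, scipy, OpenCV 4.12 (cv2) and the standard library are available. Lean on these libraries where they do the work, as an engineer would, in place of code of your own. Each camera call takes 0.05 s, during which the arm holds its last target. There are 200 camera calls.

## Working session

There is one attempt and no reset: what is moved stays moved. The work goes in short steps, Python scripts to look and compute and a tool call to move; the robot and the scene stay as the last step left them, time stands still between calls to the robot, and variables do not carry over. Pictures are saved under pics/ and viewed, at most 10 in all, crops included, and the job is handed in when it is done.

Besides the shell and the picture viewer there is one more tool, called after "Request:" as name(argument=value, ...), one argument or row to a line, values as JSON. carry_out: Moves the arm, as the interface text tells. Scaled input: -1 to 1 covers 80 mm each way for a shift and 45 degrees each way for a turn. Its arguments: {"type":"object","properties":{"series":{"type":"array","items":{"type":"object","properties":{"translation":{"type":"array","items":{"type":"number"}},"turn":{"type":"number"},"jaw":{"type":"number"}}}}},"required":["series"]}

```bash
mkdir -p pics
python3 - <<'E'
from workcell import *
import cv2,numpy as np
for n in("top","side"):
    p,d=read_camera(n); cv2.imwrite(f"pics/{n}0.png",p[:,:,::-1]); np.savez(f"{n}0.npz",p=p,d=d)
    print(n,camera_info(n))
print(get_state())
E
```

```text
top {'K': array([[387.84999083,   0.        , 251.55593611],
       [  0.        , 387.84999083, 179.74323876],
       [  0.        ,   0.        ,   1.        ]]), 'world_from_camera': array([[ 1.56434379e-02,  9.96295843e-01, -8.45569368e-02,
         4.89179610e+02],
       [-9.99852637e-01,  1.49890323e-02, -8.36858730e-03,
         3.75694779e+01],
       [-7.07016208e-03,  8.46753897e-02,  9.96383506e-01,
         9.20729808e+02],
       [ 0.00000000e+00,  0.00000000e+00,  0.00000000e+00,
         1.00000000e+00]])}
side {'K': array([[386.55758473,   0.        , 251.29412593],
       [  0.        , 386.55758473, 187.46335953],
       [  0.        ,   0.        ,   1.        ]]), 'world_from_camera': array([[ 9.16652522e-01,  2.68821644e-01, -2.95775382e-01,
         3.29395785e+02],
       [-3.99273568e-01,  6.49462436e-01, -6.47131487e-01,
        -5.17399892e+02],
       [ 1.81320499e-02,  7.11290002e-01,  7.02664757e-01,
         6.46834062e+02],
       [ 0.00000000e+00,  0.00000000e+00,  0.00000000e+00,
         1.00000000e+00]])}
{'time_s': 0.1, 'qpos': array([-1.23050844e+00,  4.94121008e-01,  1.34603679e+00, -2.77362495e-05,
        1.30245812e+00, -9.55073138e-02]), 'dq': array([ 2.76466441e-05, -1.92360523e-03, -3.36733763e-03,  8.80399402e-04,
       -1.34422446e-03,  3.99181616e-04]), 'joint_torque': array([ 8.18708941e-04, -8.80242562e+01, -3.82543552e+01,  7.10581010e-02,
        4.82544524e-02, -5.66144524e-05]), 'tcp_pos': array([ 263.71798912, -566.29411519,  213.40886886]), 'tcp_rot': array([-3.06631594e+00, -6.78933830e-01,  2.37845515e-04]), 'force': array([-0.38393321, -0.18970152, -0.84504375]), 'moment': array([ 0.02565289, -0.00297805,  0.01951857]), 'grip_force': 0.0, 'width': 90.96231643821793}
```

View pics/top0.png

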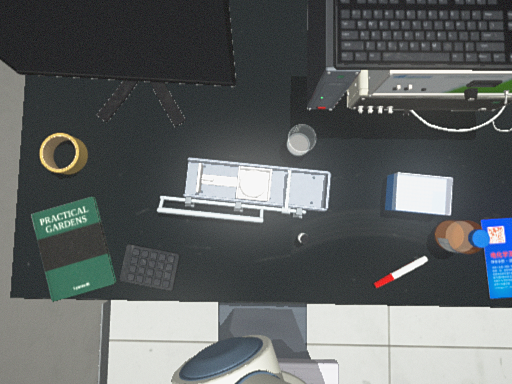

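View pics/side0.png

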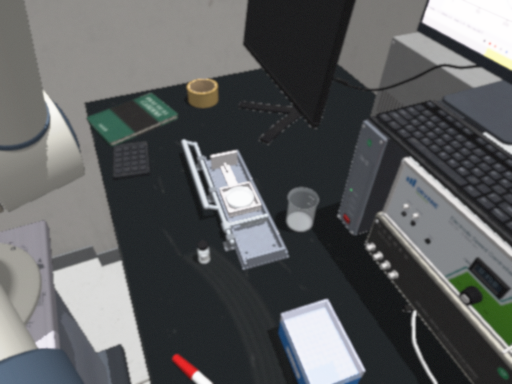

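The top view shows the chute from about (187,178) to (328,192), with the entry on the left. The bar runs (160,205) to (263,216), the gate is near column 288, the beaker at (301,140) and the vial at (302,238). I'll zoom in and measure.

```bash
cat > h.py <<'E'
import numpy as np,cv2
from workcell import *
def pts(n,d):
    c=camera_info(n);K=c["K"];T=c["world_from_camera"]
    v,u=np.mgrid[:d.shape[0],:d.shape[1]]
    P=np.stack([(u-K[0,2])/K[0,0]*d,-(v-K[1,2])/K[1,1]*d,-d],-1)
    return P@T[:3,:3].T+T[:3,3]
def proj(n,P):
    c=camera_info(n);K=c["K"];T=c["world_from_camera"]
    q=(np.atleast_2d(P)-T[:3,3])@T[:3,:3]
    return np.stack([K[0,0]*q[:,0]/-q[:,2]+K[0,2],K[1,1]*-q[:,1]/-q[:,2]+K[1,2]],-1)
E
python3 - <<'E'
from h import *
f=np.load("top0.npz");W=pts("top",f["d"]);p=f["p"]
cv2.imwrite("pics/topz.png",cv2.resize(p[120:250,145:345,::-1],None,fx=4,fy=4,interpolation=cv2.INTER_CUBIC))
# wall/floor region: height mask, min-area rect of chute things
r=W[120:250,145:345];z=r[...,2]
print("table z",np.median(z))
zz=np.clip(z*2.5+20,0,255).astype(np.uint8)
cv2.imwrite("pics/topd.png",cv2.resize(cv2.applyColorMap(zz,cv2.COLORMAP_JET),None,fx=4,fy=4,interpolation=cv2.INTER_NEAREST))
E
```

```text
table z 2.4440530631462707
```

View pics/topz.png

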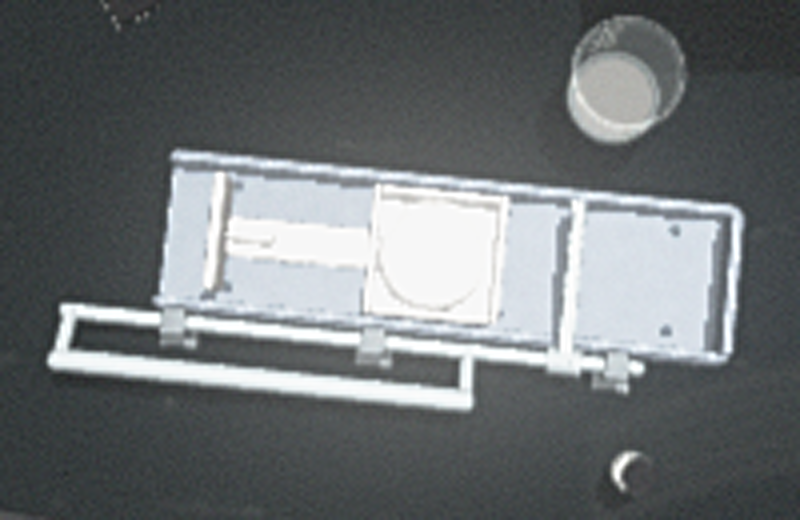

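View pics/topd.png

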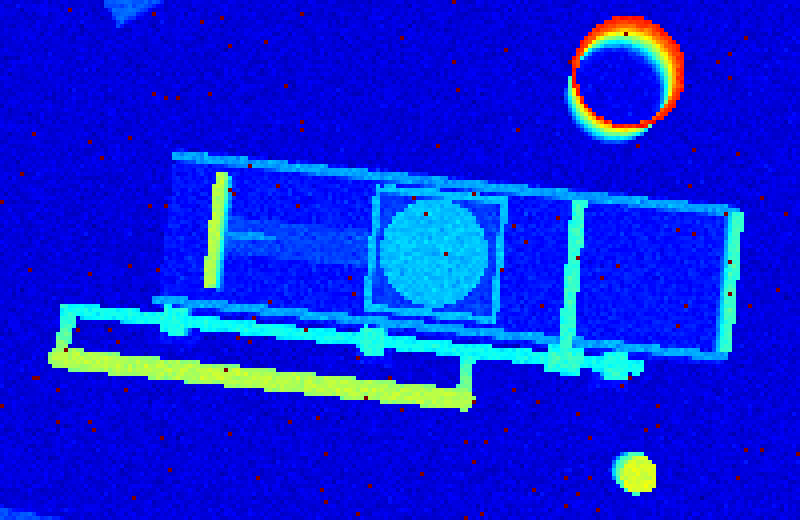

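The zoom shows the bar from (50,358) to (472,403), the gate crossing at x≈575, the push plate at x≈215, the dish around (433,250), the beaker at (625,75) and the vial at (635,472). The depth map agrees. Next I fit the poses.

Run:
```python
from h import *
f=np.load("top0.npz");W=pts("top",f["d"])
def ray(x,y,z): # zoom pixel -> world at height z
    c=camera_info("top");K=c["K"];T=c["world_from_camera"]
    u=145+(x+.5)/4-.5;v=120+(y+.5)/4-.5
    r=T[:3,:3]@np.array([(u-K[0,2])/K[0,0],-(v-K[1,2])/K[1,1],-1.]);return (T[:3,3]+r*(z-T[2,3])/r[2])[:2]
def sel(poly,lo,hi):
    m=np.zeros(W.shape[:2],np.uint8)
    cv2.fillPoly(m,[np.int32([[145+x/4,120+y/4] for x,y in poly])],1)
    P=W[(m>0)&(W[...,2]>lo)&(W[...,2]<hi)];return P
bar=sel([(40,340),(480,380),(480,415),(40,380)],42,60)
plate=sel([(195,160),(240,160),(230,300),(195,300)],42,60)
vial=sel([(600,440),(670,440),(670,500),(600,500)],46,65)
vb=bar[:,:2];m=vb.mean(0);d=np.linalg.svd(vb-m)[2][0];d*=-np.sign(d[1]) # world -y
n=np.array([-d[1],d[0]])
s=(vb-m)@d;print("bar mean",m,"dir",d,"yaw",np.arctan2(d[1],d[0]),"len",np.ptp(s),"z",np.median(bar[:,2]))
mid=m+d*(s.max()+s.min())/2
O=mid+170*d+82*n
print("mid",mid,"chute origin",O)
loc=lambda p:((np.asarray(p)-O)@d,(np.asarray(p)-O)@n)
for nm,(x,y,z) in dict(LWentry=(173,152,20),RWentry=(155,302,20),LWend=(743,208,32),RWend=(728,362,32),gateL=(579,200,32),gateR=(565,348,32),dish=(433,250,22+5),bxFL=(508,196,23),bxRR=(365,314,23),bxRL=(377,184,23),bxFR=(495,324,23),barA=(50,358,41),barB=(472,403,41)).items():print(nm,np.round(loc(ray(x,y,z)),1))
print("plate",np.round(loc(plate[:,:2].mean(0)),1),np.median(plate[:,2]),np.percentile((plate[:,:2]-O)@d,[2,98]),np.percentile((plate[:,:2]-O)@n,[1,99]))
print("vial",np.round(loc(vial[:,:2].mean(0)),1))
```

```text
bar mean [484.31040775 137.95772052] dir [-0.08683618 -0.9962226 ] yaw -1.6577420094243402 len 240.7094327537494 z 47.65050375102919
mid [484.30215359 137.86302515] chute origin [551.23025674 -38.61538432]
LWentry [-238.6   43.6]
RWentry [-238.8  -44.8]
LWend [94.  43.2]
RWend [ 93.  -45.7]
gateL [-0.2 38.2]
gateR [ -0.2 -47.3]
dish [-81.    1.3]
bxFL [-40.8  37.4]
bxRR [-116.4  -39.4]
bxRL [-117.4   36.7]
bxFR [-41.  -37.4]
barA [-290.4  -82.9]
barB [-50.1 -83.7]
plate [-204.9   -1.8] 47.88723010959529 [-208.22666303 -202.19919262] [-33.0708017   30.91534272]
vial [  45.5 -113.1]
```

Run:
```python
from h import *
for c in("top","side"):
    f=np.load(c+"0.npz");W=pts(c,f["d"])[f["d"]>0]
    # obstacles high near path and around the chute
    for x0,x1,y0,y1 in [(230,450,-560,-300),(300,600,-300,0),(400,660,0,350),(660,750,-100,350)]:
        m=(W[:,0]>x0)&(W[:,0]<x1)&(W[:,1]>y0)&(W[:,1]<y1);print(c,x0,x1,y0,y1,np.percentile(W[m][:,2],[50,99,99.8]) if m.any() else None)
```

```text
top 230 450 -560 -300 [  2.69936016 135.62907034 137.32716606]
top 300 600 -300 0 [ 2.19205665 72.65012323 74.240395  ]
top 400 660 0 350 [ 2.29850231 49.03920283 50.82510908]
top 660 750 -100 350 [  1.77811257 259.82435875 273.79269787]
side 230 450 -560 -300 [590.16507945 594.66847921 595.01866207]
side 300 600 -300 0 [ 1.56625131 72.26363181 73.27648117]
side 400 660 0 350 [ 2.29797628 48.84789234 50.12884679]
side 660 750 -100 350 [  1.99946909 259.4392543  273.07840581]
```

Request:
carry_out(
  series=[
    {"turn":-0.222},
    {"turn":-0.222},
    {"turn":-0.222},
    {"turn":-0.222},
    {"turn":-0.222},
    {"turn":-0.222},
  ],
)

```text
invalid input at $.series[0]: expected keys translation, turn, jaw
```

Request:
carry_out(
  series=[
    {"translation":[0,0,0],"turn":-0.222,"jaw":0.797},
    {"translation":[0,0,0],"turn":-0.222,"jaw":0.797},
    {"translation":[0,0,0],"turn":-0.222,"jaw":0.797},
    {"translation":[0,0,0],"turn":-0.222,"jaw":0.797},
    {"translation":[0,0,0],"turn":-0.222,"jaw":0.797},
    {"translation":[0,0,0],"turn":-0.222,"jaw":0.797},
    {"translation":[0,0,0],"turn":0,"jaw":0.797},
  ],
)

```text
time_s: 0.98
tcp_pos: [263.8, -566.4, 213.6]
tcp_rot: [-2.318, -2.119, -0.0]
force: [0.5, -0.4, 0.2]
width: 72.6
grip_force: 0.0
```

```bash
cat >> h.py <<'E'
O=np.array([551.23,-38.62]);D=np.array([-.08684,-.99622]);N=np.array([.99622,-.08684])
def chute():
    from scipy.spatial.transform import Rotation as R
    s=get_state();M=R.from_rotvec(s["tcp_rot"]).as_matrix();p=s["tcp_pos"][:2]-O
    yw=np.arctan2(M[1,0],M[0,0])-np.arctan2(-D[1],-D[0])
    print("t",s["time_s"],"chute x,y",np.round([p@D,p@N],1),"z",round(s["tcp_pos"][2],1),"yawerr deg",round(np.degrees(yw),2),"F chute",np.round([s["force"][:2]@D,s["force"][:2]@N,s["force"][2]],1),"w",round(s["width"],1),"q",np.round(s["qpos"],2))
E
python3 -c "from h import *;chute()"
```

```text
t 0.975 chute x,y [ 550.7 -240.5] z 213.6 yawerr deg -0.16 F chute [0.4 0.5 0.2] w 72.6 q [-1.23  0.49  1.35 -0.    1.3  -1.14]
```

Request:
carry_out(
  series=[
    {"translation":[0.3,0.075,0],"turn":0,"jaw":0.797},
    {"translation":[0.6,0.15,0],"turn":0,"jaw":0.797},
    {"translation":[0.6,0.15,0],"turn":0,"jaw":0.797},
    {"translation":[0.6,0.15,0],"turn":0,"jaw":0.797},
    {"translation":[0.6,0.15,0],"turn":0,"jaw":0.797},
    {"translation":[0.6,0.15,0],"turn":0,"jaw":0.797},
    {"translation":[0.6,0.15,0],"turn":0,"jaw":0.797},
    {"translation":[0.6,0.15,0],"turn":0,"jaw":0.797},
    {"translation":[0.6,0.15,0],"turn":0,"jaw":0.797},
    {"translation":[0.6,0.15,0],"turn":0,"jaw":0.797},
    {"translation":[0.6,0.15,0],"turn":0,"jaw":0.797},
    {"translation":[0.6,0.15,0],"turn":0,"jaw":0.797},
    {"translation":[0.6,0.15,0],"turn":0,"jaw":0.797},
    {"translation":[0.6,0.15,0],"turn":0,"jaw":0.797},
    {"translation":[0.6,0.15,0],"turn":0,"jaw":0.797},
    {"translation":[0.6,0.15,0],"turn":0,"jaw":0.797},
    {"translation":[0.4,0.1,0],"turn":0,"jaw":0.797},
    {"translation":[0.2,0.05,0],"turn":0,"jaw":0.797},
    {"translation":[0,0,0],"turn":0,"jaw":0.797},
    {"translation":[0,0,0],"turn":0,"jaw":0.797},
  ],
)

```text
time_s: 3.48
tcp_pos: [531.0, 203.7, 213.9]
tcp_rot: [-2.32, -2.119, 0.001]
force: [-0.4, 0.4, 0.8]
width: 72.6
grip_force: 0.0
```

```bash
python3 -c "from h import *;chute()"
```

```text
t 3.475 chute x,y [-239.6  -41.2] z 213.9 yawerr deg -0.21 F chute [-0.3 -0.4  0.8] w 72.6 q [ 0.26  0.41  1.49 -0.    1.24  0.35]
```

Request:
carry_out(
  series=[
    {"translation":[0,-0.016,0.3],"turn":0,"jaw":0.797},
    {"translation":[0,0,0.5],"turn":0,"jaw":0.797},
    {"translation":[0,0,0.5],"turn":0,"jaw":0.797},
    {"translation":[0,0,0.35],"turn":0,"jaw":0.797},
    {"translation":[0,0,0.2],"turn":0,"jaw":0.797},
    {"translation":[0,0,0],"turn":0,"jaw":0.797},
  ],
)

```text
time_s: 4.22
tcp_pos: [529.7, 204.1, 65.5]
tcp_rot: [-2.319, -2.119, 0.002]
force: [-0.2, 0.1, 0.2]
width: 72.8
grip_force: 0.0
```

Run:
```python
from h import *
chute()
a,_=read_camera("side");b,_=read_camera("top")
cv2.imwrite("pics/c1.png",np.hstack([cv2.resize(a[100:280,150:330,::-1],(400,400)),cv2.resize(b[120:250,145:275,::-1],(400,400))]))
```

```text
t 4.225 chute x,y [-240.   -42.6] z 65.5 yawerr deg -0.16 F chute [-0.1 -0.2  0.2] w 72.8 q [ 0.26  0.6   1.64 -0.    0.9   0.35]
```

View pics/c1.png

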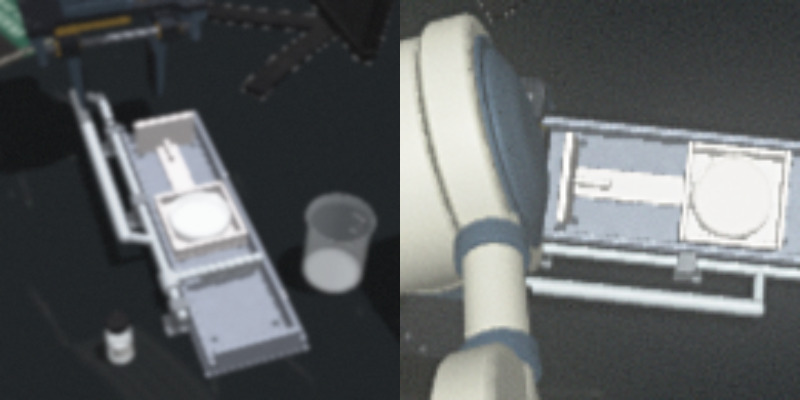

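The left pane shows one finger over the bar at about (75,92) and the other just behind the push plate at about (155,92). I'll press down gently.

Request:
carry_out(
  series=[
    {"translation":[0,0,0.12],"turn":0,"jaw":0.797},
    {"translation":[0,0,0.08],"turn":0,"jaw":0.797},
    {"translation":[0,0,0.05],"turn":0,"jaw":0.797},
    {"translation":[0,0,0.05],"turn":0,"jaw":0.797},
    {"translation":[0,0,0.05],"turn":0,"jaw":0.797},
    {"translation":[0,0,0.05],"turn":0,"jaw":0.797},
    {"translation":[0,0,0.05],"turn":0,"jaw":0.797},
    {"translation":[0,0,0.04],"turn":0,"jaw":0.797},
    {"translation":[0,0,0],"turn":0,"jaw":0.797},
  ],
)

```text
time_s: 5.45
tcp_pos: [530.1, 204.9, 26.5]
tcp_rot: [-2.318, -2.12, 0.0]
force: [-1.4, 1.5, 3.9]
width: 72.6
grip_force: 1.9
```

Run:
```python
from h import *
chute()
a,d=read_camera("side");W=pts("side",d)
L=np.stack([(W[...,:2]-O)@D,(W[...,:2]-O)@N,W[...,2]],-1)
m=(abs(L[...,0])<12)&(L[...,1]>-70)&(L[...,1]<45)&(L[...,2]>28)&(L[...,2]<130)&(d>0)
g=L[m];print("gate pts",len(g),"max z",np.percentile(g[:,2],98),"slope rad",np.arctan(np.polyfit(g[:,1],g[:,2],1)[0]))
cv2.imwrite("pics/c2.png",cv2.resize(a[100:280,150:330,::-1],(500,500)))
```

```text
t 5.45 chute x,y [-240.8  -42.2] z 26.5 yawerr deg -0.11 F chute [-1.4 -1.5  3.9] w 72.6 q [0.26 0.66 1.67 0.   0.82 0.35]
gate pts 344 max z 86.94487303664943 slope rad 0.5699518287950189
```

View pics/c2.png

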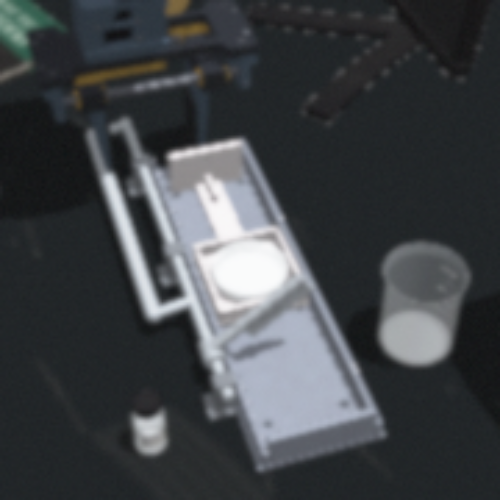

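The gate is open at about 0.65–0.7 rad, its raised end at (303,283). Holding the bar force at about 4 N, I start pushing slowly.

Request:
carry_out(
  series=[
    {"translation":[-0.05,0,0],"turn":0,"jaw":0.797},
    {"translation":[-0.05,0,0],"turn":0,"jaw":0.797},
    {"translation":[-0.04,0,0],"turn":0,"jaw":0.797},
    {"translation":[-0.03,0,0],"turn":0,"jaw":0.797},
    {"translation":[-0.03,0,0],"turn":0,"jaw":0.797},
    {"translation":[-0.03,0,0],"turn":0,"jaw":0.797},
    {"translation":[-0.04,0,0],"turn":0,"jaw":0.797},
    {"translation":[-0.05,0,0],"turn":0,"jaw":0.797},
    {"translation":[-0.05,0,0],"turn":0,"jaw":0.797},
    {"translation":[-0.05,0,0],"turn":0,"jaw":0.797},
    {"translation":[-0.05,0,0],"turn":0,"jaw":0.797},
    {"translation":[-0.05,0,0],"turn":0,"jaw":0.797},
  ],
)

```text
time_s: 7.0
tcp_pos: [526.4, 163.5, 26.9]
tcp_rot: [-2.318, -2.121, -0.001]
force: [1.6, 6.0, 6.5]
width: 72.5
grip_force: 3.6
```

```bash
cat > g.py <<'E'
from h import *
chute()
a,d=read_camera("side");W=pts("side",d)
L=np.stack([(W[...,:2]-O)@D,(W[...,:2]-O)@N,W[...,2]],-1)
m=(abs(L[...,0])<12)&(L[...,1]>-70)&(L[...,1]<45)&(L[...,2]>40)&(L[...,2]<130)&(d>0)
print("gate max z",np.percentile(L[m][:,2],98))
m=(abs(L[...,1])<28)&(L[...,2]>38)&(L[...,2]<52)&(L[...,0]<-20)&(d>0)
print("plate-height front x",np.percentile(L[m][:,0],[50,95,99]))
m=(abs(L[...,1])<28)&(L[...,2]>19)&(L[...,2]<28)&(L[...,0]<86)&(L[...,0]>-130)&(d>0)
print("box/dish x range",np.percentile(L[m][:,0],[2,98]))
E
python3 g.py
```

```text
t 7.0 chute x,y [-199.2  -42.2] z 26.9 yawerr deg -0.1 F chute [-6.1  1.1  6.5] w 72.5 q [0.19 0.64 1.71 0.   0.79 0.28]
gate max z 87.21669210814824
plate-height front x [-177.05109649 -174.80025408 -173.96765037]
box/dish x range [-91.19149549 -13.46850639]
```

Request:
carry_out(
  series=[
    {"translation":[-0.05,0,0.005],"turn":0,"jaw":0.797},
    {"translation":[-0.05,0,0.005],"turn":0,"jaw":0.797},
    {"translation":[-0.05,0,0],"turn":0,"jaw":0.797},
    {"translation":[-0.05,0,0],"turn":0,"jaw":0.797},
    {"translation":[-0.05,0,0],"turn":0,"jaw":0.797},
    {"translation":[-0.05,0,0],"turn":0,"jaw":0.797},
    {"translation":[-0.05,0,0],"turn":0,"jaw":0.797},
    {"translation":[-0.05,0,0],"turn":0,"jaw":0.797},
    {"translation":[-0.05,0,0],"turn":0,"jaw":0.797},
    {"translation":[-0.05,0,0],"turn":0,"jaw":0.797},
    {"translation":[-0.05,0,0],"turn":0,"jaw":0.797},
    {"translation":[-0.05,0,0],"turn":0,"jaw":0.797},
    {"translation":[-0.05,0,0],"turn":0,"jaw":0.797},
    {"translation":[-0.05,0,0],"turn":0,"jaw":0.797},
    {"translation":[-0.05,0,0],"turn":0,"jaw":0.797},
    {"translation":[-0.05,0,0],"turn":0,"jaw":0.797},
    {"translation":[-0.05,0,0],"turn":0,"jaw":0.797},
    {"translation":[-0.05,0,0],"turn":0,"jaw":0.797},
    {"translation":[-0.05,0,0],"turn":0,"jaw":0.797},
    {"translation":[-0.05,0,0],"turn":0,"jaw":0.797},
  ],
)

```text
time_s: 9.55
tcp_pos: [519.1, 83.9, 26.1]
tcp_rot: [-2.318, -2.12, -0.0]
force: [2.7, 7.6, 7.7]
width: 72.7
grip_force: 4.1
```

```bash
python3 g.py
```

```text
t 9.55 chute x,y [-119.2  -42.6] z 26.1 yawerr deg -0.11 F chute [-7.8  2.   7.7] w 72.7 q [0.05 0.62 1.77 0.   0.75 0.13]
gate max z 89.33858156379813
plate-height front x [-97.49317387 -94.97543907 -94.40159036]
box/dish x range [-96.84631459  66.1386627 ]
```

Request:
carry_out(
  series=[
    {"translation":[-0.05,0,0],"turn":0,"jaw":0.797},
    {"translation":[-0.05,0,0],"turn":0,"jaw":0.797},
    {"translation":[-0.05,0,0],"turn":0,"jaw":0.797},
    {"translation":[-0.04,0,0],"turn":0,"jaw":0.797},
    {"translation":[-0.025,0,0],"turn":0,"jaw":0.797},
    {"translation":[-0.02,0,0],"turn":0,"jaw":0.797},
    {"translation":[-0.015,0,0],"turn":0,"jaw":0.797},
    {"translation":[-0.015,0,0],"turn":0,"jaw":0.797},
  ],
)

```text
time_s: 10.6
tcp_pos: [517.1, 63.1, 26.0]
tcp_rot: [-2.317, -2.12, -0.001]
force: [1.3, 20.4, 7.7]
width: 72.6
grip_force: 10.6
```

```bash
python3 g.py
```

```text
t 10.6 chute x,y [-98.4 -42.8] z 26.0 yawerr deg -0.11 F chute [-20.5  -0.5   7.7] w 72.6 q [0.01 0.62 1.79 0.   0.74 0.09]
gate max z 89.41924451792016
plate-height front x [-77.00416244 -74.49686607 -73.52417604]
box/dish x range [-76.32463036  75.7892475 ]
```

Request:
carry_out(
  series=[
    {"translation":[-0.012,0,0],"turn":0,"jaw":0.797},
    {"translation":[0,0,0],"turn":0,"jaw":0.797},
  ],
)

```text
time_s: 10.9
tcp_pos: [517.0, 63.1, 26.0]
tcp_rot: [-2.316, -2.12, -0.002]
force: [0.9, 22.8, 8.0]
width: 72.4
grip_force: 12.2
```

Run:
```python
import runpy;runpy.run_path("g.py")
from h import *
b,_=read_camera("side")
cv2.imwrite("pics/c3.png",cv2.resize(b[130:280,180:330,::-1],(600,600),interpolation=cv2.INTER_CUBIC))
```

```text
t 10.9 chute x,y [-98.3 -42.9] z 26.0 yawerr deg -0.08 F chute [-22.8  -1.1   8. ] w 72.4 q [0.01 0.62 1.79 0.   0.74 0.09]
gate max z 89.00024762514454
plate-height front x [-76.83401425 -74.22274089 -73.9903309 ]
box/dish x range [-76.6483631   75.28549183]
```

View pics/c3.png

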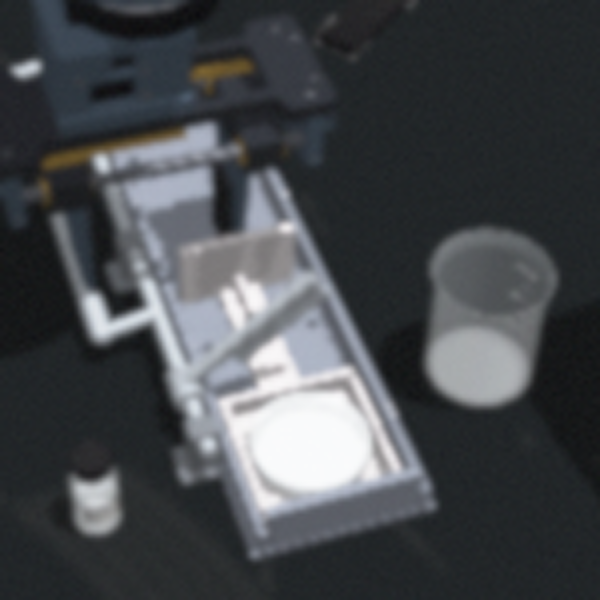

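The tray is against the end stop: force rises with no further motion, and the box front touches the stop near (340,500). I back the finger off the plate while holding the bar, then raise slowly so the gate closes softly.

Request:
carry_out(
  series=[
    {"translation":[0.04,0,0],"turn":0,"jaw":0.797},
    {"translation":[0.06,0,0],"turn":0,"jaw":0.797},
    {"translation":[0.06,0,0],"turn":0,"jaw":0.797},
    {"translation":[0,0,-0.03],"turn":0,"jaw":0.797},
    {"translation":[0,0,-0.03],"turn":0,"jaw":0.797},
    {"translation":[0,0,-0.03],"turn":0,"jaw":0.797},
    {"translation":[0,0,-0.03],"turn":0,"jaw":0.797},
    {"translation":[0,0,-0.03],"turn":0,"jaw":0.797},
    {"translation":[0,0,-0.03],"turn":0,"jaw":0.797},
    {"translation":[0,0,-0.03],"turn":0,"jaw":0.797},
    {"translation":[0,0,-0.03],"turn":0,"jaw":0.797},
    {"translation":[0,0,-0.03],"turn":0,"jaw":0.797},
    {"translation":[0,0,-0.03],"turn":0,"jaw":0.797},
    {"translation":[0,0,-0.05],"turn":0,"jaw":0.797},
    {"translation":[0,0,-0.2],"turn":0,"jaw":0.797},
    {"translation":[0,0,-0.4],"turn":0,"jaw":0.797},
    {"translation":[0,0,-0.5],"turn":0,"jaw":0.797},
    {"translation":[0,0,-0.5],"turn":0,"jaw":0.797},
    {"translation":[0.4,0,-0.4],"turn":0,"jaw":0.797},
  ],
)

```text
time_s: 13.38
tcp_pos: [521.4, 105.4, 215.8]
tcp_rot: [2.32, 2.117, 0.001]
force: [0.6, 0.6, -1.0]
width: 72.6
grip_force: 0.0
```

Request:
carry_out(
  series=[
    {"translation":[0.6,0,0],"turn":0,"jaw":0.797},
    {"translation":[0.6,0,0],"turn":0,"jaw":0.797},
    {"translation":[0.4,0,0],"turn":0,"jaw":0.797},
    {"translation":[0,0,0],"turn":0,"jaw":0.797},
    {"translation":[0,0,0],"turn":0,"jaw":0.797},
  ],
)

```text
time_s: 14.0
tcp_pos: [532.3, 233.2, 213.9]
tcp_rot: [-2.318, -2.121, 0.001]
force: [-0.3, -0.2, -0.6]
width: 72.8
grip_force: 0.0
```

Run:
```python
from h import *
chute()
a,_=read_camera("side");b,_=read_camera("top")
cv2.imwrite("pics/c4.png",np.hstack([cv2.resize(a[130:280,180:330,::-1],(400,400)),cv2.resize(b[120:250,215:345,::-1],(400,400))]))
```

```text
t 14.0 chute x,y [-269.2  -42.4] z 213.9 yawerr deg -0.1 F chute [ 0.2 -0.3 -0.6] w 72.8 q [ 0.31  0.43  1.46 -0.    1.25  0.4 ]
```

View pics/c4.png

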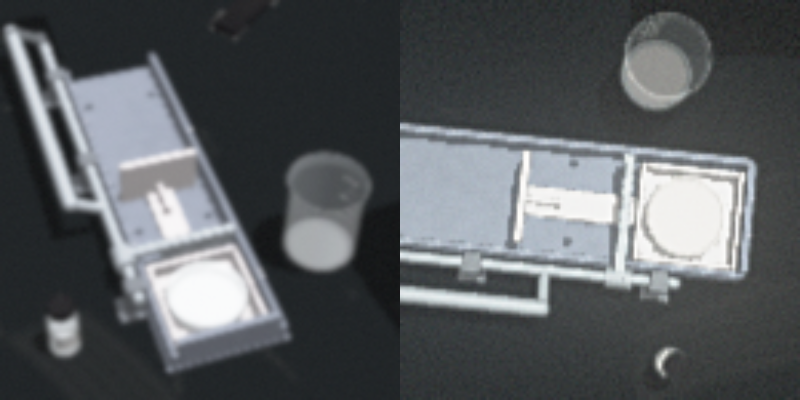

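The gate is shut across the stem (right pane, x≈625), and the beaker and vial haven't moved. One numeric check that the box is home before handing in.

Run:
```python
from h import *
_,d=read_camera("top");W=pts("top",d);L=np.stack([(W[...,:2]-O)@D,(W[...,:2]-O)@N,W[...,2]],-1)
m=(abs(L[...,1])<28)&(L[...,2]>43)&(L[...,2]<53)&(L[...,0]<-40)&(L[...,0]>-120)
print("plate x 2/50/98",np.percentile(L[m][:,0],[2,50,98]),"was [-208.2 -204.9 -202.2]")
r=(abs(L[...,1])<20)
for x in range(70,100,2):
    k=r&(L[...,0]>=x)&(L[...,0]<x+2);print(x,np.round(np.median(L[k][:,2]),1),end="; ")
```

```text
plate x 2/50/98 [-80.41542856 -77.65395922 -74.7246242 ] was [-208.2 -204.9 -202.2]
70 24.7; 72 23.7; 74 23.9; 76 24.2; 78 11.0; 80 10.0; 82 13.4; 84 23.3; 86 26.2; 88 35.1; 90 35.8; 92 35.3; 94 nan; 96 nan; 98 3.1;
  return _methods._mean(a, axis=axis, dtype=dtype,
  ret = ret.dtype.type(ret / rcount)
```

The plate moved 127.3 mm and the box rim at 84–87 mm meets the stop face at 88 mm, so the tray is home.

```bash
python3 -c "from workcell import *;print(job_done())"
```

```text
the job is handed in; nothing more can be done
None
```

The tray is home against the end stop, the gate has closed behind it over the stem, the hand is clear, the beaker and vial look unmoved in the last pictures, and the job is handed in at about 14 s.

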